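# Load a mould insert into the filing fixture

### The job

The aluminium mould insert sits flush in its wooden nest with no room for fingers: press it down at the thumb-notch end so that it tips and its other end stands up, lift it out, lay it flat, face up, on the open in-feed of the filing fixture, before the catch, and let go of it. Then push it along between the rails so that the insert itself lifts the gravity catch, on until it is home at the end stop and the catch has dropped behind it. Do not touch the catch with the robot, and leave the other loose things on the bench where they are.

Things in the scene. Friction and masses are not known exactly. Their poses are not given: they have to be found in the camera images.
- insert: The loose aluminium mould insert, a plain block 110 x 66 x 30 mm (along its x, y, z), about 0.55 kg, with a shallow cavity in its top face. Origin at the centre of its underside; z points up out of the cavity face. At the start it lies in the nest, its top face level with the top of the nest.
- nest: Light wooden block fixed to the bench, x = -87 to +77 mm, 109 mm wide (y), 62 mm high; origin at bench level under the middle of the resting insert. Open pocket x = -67 to +57, 69 mm wide: 1.5 mm gap on each long side of the insert, 12 mm at the -x end, 2 mm at the +x end. The -x end wall has a 38 mm wide thumb notch down to 36 mm height.
- nest_press (a point): The point on the top face of the resting insert where to press: centred across it, 12 mm from its -x (thumb-notch) end, 62 mm above the bench. x, y, z axes as the nest's.
- fixture: Filing fixture fixed to the bench: grey sole plate 132 mm wide (y), 12 mm thick, x = -85 to +240 mm; origin at bench level on the channel's centre line; +x is the push-in direction. In-feed: the open sole before x = 12. Rails from x = 30 on, 34 mm above the sole, inner faces at y = +-34.75; flared lead-ins from x = 12. The catch's pivot cheek on the +y rail reaches 66 mm above the bench.
- infeed (a point): Point on the in-feed's surface (12 mm above the bench) for the middle of the insert's underside when laid down, long side along the fixture's x: its front end then lies just before the lead-ins and its rear end overhangs the sole by 16 mm. Up to 15 mm further back is fine; the lead-ins correct 5 mm sideways and 3 degrees. Axes as the fixture's.
- home (a point): Point on the channel floor (12 mm above the bench) for the middle of the insert's underside when it touches the end stop (stop face 55 mm further on, at fixture x = 215). From fixture x = 123 on, keeper lips reach 5 mm over the insert's long edges, about 3.5 mm above its top, so it must be slid in from the in-feed. Axes as the fixture's.
- catch_arm (a joint): Hinge of the steel gravity catch, rad: 0 = hanging down, grows as its nose lifts, to 0.9. Pivot at fixture x = 45, 52 mm above the bench; the 14 mm thick arm points to +x and down. An insert passing below lifts it to about 0.33; it drops by its own weight (0.09 kg) once the insert's rear end is past fixture x = 102, i.e. within 3 mm of the end stop, and then bars the way back.
- catch_nose (a point): Middle of the catch's blunt nose face at fixture x = 98, y = 26, 31 mm above the bench when down; the nose's lower edge is then 24 mm above the bench. The catch takes up y = 20 to 33 of the channel; y = -34 to +20 is free above the sole for a pushing finger until x = 120.
- bin: Small red open bin, 164 x 106 x 76 mm; origin at the centre of its underside. Bystander.
- ring_hub: Turned light-grey ring, 86 mm across, 46 mm high; origin at the centre of its underside. Bystander.
- bench_file: Hand file with a wooden handle, 305 mm long along its x, 26 mm thick; origin at the middle of its underside. Bystander.
- nest_ridge (a point): Ridge across the pocket floor at nest x = -3 mm, 32 mm above the bench. The floor is flat on its +x side and falls away at 25 degrees on its -x side, so the insert rocks over the ridge: pressed down at its -x end (under 5 N) it tips 25 degrees, its +x end rises about 22 mm above the nest, and it stays tipped when let go.
There are look-alikes about, which are no part of the job. Several things have the shape of the insert; the one meant has the colours described above.

How it is judged:
By the outcome, as a careful person would: the job done as asked, in the order asked, and still so for the second after the job is handed in, with the robot touching nothing.
It also fails if it takes over 67 s, if anything falls off the work surface, if the arm or the gripper's body presses on something with over 40 N, if the wrist force passes 120 N, or if a joint passes its speed limit or range.

### The arm

A 6-joint arm with a two-finger parallel gripper is mounted at the origin on a cart in front of the work surface, level with it; the furniture and walls round the work are solid. World frame = base frame: x ahead of the robot, y to its left, z up, the work surface at z = 0. Lengths are in mm, angles in rad, forces in N, time in s.
With the tool pointing down it reaches from about 250 to 775 mm from the base axis. Payload 4 kg.
Tool frame: the origin (TCP) lies on the mounting face of the last link; the fingertips stand 199 mm ahead of it and the grasp point (between the pads) lies 180 mm ahead of it; x points along the fingers, z is the direction in which the jaws open and shut, and the axes are right-handed (so a half turn about x gives the same grasp; the last joint's range is limited). The gripper opens to 94 mm and grips with 3 to 60 N. Pads are 16 mm wide; open, the fingers measure 119 mm over their backs; the gripper's body (75 mm by 177 mm) begins 78 mm behind the grasp point.
Start: joints at [1.226, 0.087, 1.371, -0, 1.684, -0.103], TCP at [131.7, 533.999, 404.706] pointing down, gripper open.
Joint ranges: [-3.1, 3.1], [-0.76, 2.03], [0.27, 2.55], [-1.08, 4.22], [0.17, 2.65], [-2.57, 2.57]. Speed limits (rad/s): [2.79, 2.79, 3.14, 3.14, 3.14, 3.14].

### API

Orientations are given as a rotation vector (axis times angle).
In Python, from plant import env, capture, camera_info, cut_out, place_of gives the robot as it stands. The module is installed in compiled form; this text tells all that it offers.
- The arm moves only by the shell command python3 -m pendant 'ROWS'. ROWS is JSON, one flat list of numbers, 7 for each row, row after row: the shift along the world's x, y, z in cm, then the turn, a rotation vector about the world's x, y, z in rad, then the closure in counts, from 0 (fully open) to 255 (shut). In form: [dx, dy, dz, ax, ay, az, claw, dx, dy, dz, ax, ay, az, claw, ...]. A call has 1 to 10 rows; each row shifts and turns the commanded pose from where the row before left it; what a row does not reach is not made up. A row lasts 1/12 s, in which the tool goes at most 41.7 mm and 7.16 degrees, less where a joint would pass 70% of its speed; a pose out of reach is approached as far as the arm can. A call with a gripper value outside its range is refused whole. The fingers move at their own pace and stop on an object; the grip force is fixed at half the most. Time passes only in rows, so rows that do not move let the fingers close. It gives the time, the measured TCP pose, the force and the opening at its end, in the units of the state.
- env.sense(): the state, without advancing time (a new reading comes with each control period).
- capture(name): name is "scene" or "top" or "wrist"; returns the picture (384x512x3 uint8, blue, green, red); there is no depth.
- camera_info(name): a dict with "fx", "fy", "cx", "cy" (pixels), "dist" ([k1, k2, p1, p2, k3] as OpenCV has them; the pictures are not rectified), "R" (3x3) and "t" (3): a world point X has camera coordinates R X + t; the wrist camera has in their place "hand_eye" (4x4, takes a point from camera to tool coordinates, whose origin is the TCP and whose axes are the tool frame's). Camera axes: x right, y down, z forward; pixel columns grow to the right and rows downward; lengths in mm; the calibration is good to about 2 mm. A picture is of the moment at which its call begins: read the wrist's pose just before it. camera_info takes no time and is no camera call.
- env.job_done(): hands the job in, once; it reports no verdict.
Trained networks look in the newest picture that a camera, given by its name, has taken for a name from the list of things; names that differ only in an ending like _2 or _b are one class to them, and where a whole thing is asked for, a point or a joint stands for the part that bears it (a point fixed in the world has none). Each returns a list of dicts, best first, with "p" (0 to 1); they miss things now and then, are a little off and sometimes report something else, mostly with a low value. They report only what shows in the picture. A call takes as long as a camera call. They do not tell look-alikes from the thing itself.
- cut_out(camera, label): "pixels" (384x512 bool, what is visible of it).
- place_of(camera, label): "centre" ([x, y, z] in mm, in the coordinates of the camera as it stood for that picture, good to about 4 mm: a listed point, or the origin of a listed thing).
The state is a dict: "time_s": time; "joints": joint angles; "dq": joint speeds; "effort": joint torques, N m; "eef_pos": TCP position; "orientation": TCP orientation; "force": force on the tool from outside, world axes, zero at the start; "moment": the same for the moment, N m; "width": opening from 0.0 (shut) to 1.0 (fully open).
Only numpy, scipy, OpenCV 4.12 (cv2) and the standard library are available. Lean on these libraries where they do the work, as an engineer would, in place of code of your own. Each camera call takes 0.05 s, during which the arm holds its last target.

## Working session

There is one attempt and no reset: what is moved stays moved. The work goes in short steps, Python scripts to look and compute and a shell command to move; the robot and the scene stay as the last step left them, time stands still between calls to the robot, and variables do not carry over. Pictures are saved under pics/ and viewed, and the job is handed in when it is done.

```bash
mkdir -p pics; ls; python3 - <<'E'
from plant import env,capture,camera_info
import cv2,json
s=env.sense(); print(s)
for n in ("scene","top"):
    cv2.imwrite(f"pics/{n}0.png",capture(n))
    print(n,camera_info(n))
print(camera_info("wrist"))
E
```

```text
pics
{'time_s': 0.0, 'joints': array([ 1.22591079e+00,  8.79583681e-02,  1.37223881e+00,  2.46963447e-05,
        1.68360555e+00, -1.03095598e-01]), 'dq': array([ 5.94469680e-06, -5.27943901e-04,  1.51854972e-03, -9.52944979e-04,
        3.83745407e-04,  8.33064276e-04]), 'effort': array([-9.57486409e-04, -3.40181100e+01, -3.02425754e+01,  7.15549034e-02,
        3.29482695e-02, -1.50659866e-04]), 'eef_pos': array([131.65350518, 533.89703812, 403.50969571]), 'orientation': array([-1.03050856,  1.31585893,  1.02857889]), 'force': array([ 0.32342947, -0.24959392,  0.36862558]), 'moment': array([-0.01168225,  0.02347885,  0.01263393]), 'width': 1.0033882118014243}
scene {'fx': 439.6608038301895, 'fy': 439.6608038301895, 'cx': 255.30117474721362, 'cy': 185.21793887405298, 'dist': array([0.02366226, 0.        , 0.        , 0.        , 0.        ]), 'R': array([[ 0.69154577, -0.72222926,  0.01222065],
       [-0.5296409 , -0.51849826, -0.67129731],
       [ 0.49116694,  0.45776026, -0.74108743]]), 't': array([-268.82169268,  405.23546992, 1663.55338923])}
top {'fx': 439.8233213326339, 'fy'
[... 230 characters left out ...]
685e-01, -2.79955088e-02, -9.16715965e-02],
       [ 9.16112524e-02,  3.43324964e-03, -9.95788929e-01]]), 't': array([ 136.30804795,  549.02557595, 1937.35537164])}
{'fx': 321.600260979933, 'fy': 321.600260979933, 'cx': 251.1844991101763, 'cy': 188.12073384161204, 'dist': array([-0.00165712,  0.        ,  0.        ,  0.        ,  0.        ]), 'hand_eye': array([[ 1.15795288e-03, -2.79556232e-01,  9.60128623e-01,
         2.10272835e+01],
       [ 4.07821346e-04, -9.60129055e-01, -2.79556850e-01,
         8.08740975e+01],
       [ 9.99999246e-01,  7.15274607e-04, -9.97775206e-04,
        -5.40720823e-01],
       [ 0.00000000e+00,  0.00000000e+00,  0.00000000e+00,
         1.00000000e+00]])}
```

View pics/scene0.png

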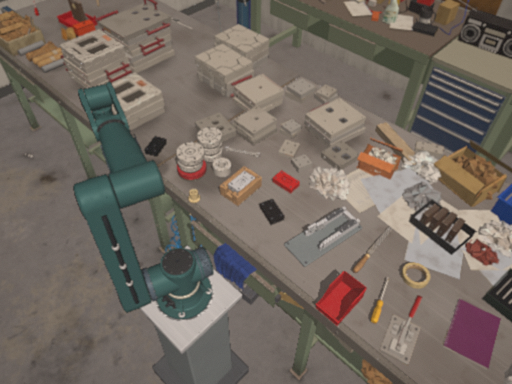

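View pics/top0.png

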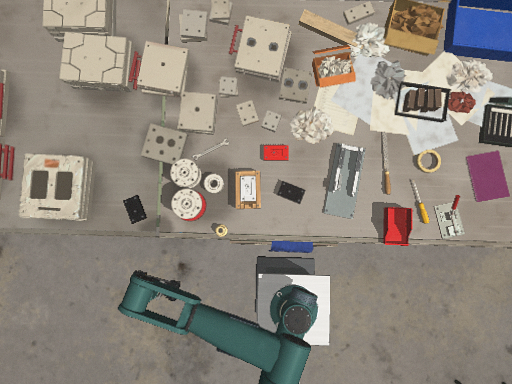

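The scene picture shows the nest at about (240,184). Insert-shaped blocks are at (285,181) red and (270,211) and (155,146) black. The fixture is at (325,235). In the top picture the nest is at (248,188), the fixture at (345,180), and the red and black blocks at (275,152), (291,190) and (135,208).

Candidates for the insert, by top pixel:
- Aluminium block in the nest at (248,188): chosen, since it is aluminium and sits in the wooden nest.
- Red block at (275,152).
- Black blocks at (291,190) and (135,208).

```bash
cat > h.py <<'E'
import numpy as np,cv2
from plant import env,capture,camera_info,cut_out,place_of
from scipy.spatial.transform import Rotation as Rn
def cam(name,s=None):
    c=camera_info(name);K=np.array([[c['fx'],0,c['cx']],[0,c['fy'],c['cy']],[0,0,1]]);d=np.array(c['dist'])
    if name=='wrist':
        s=s or env.sense(); T=np.eye(4);T[:3,:3]=Rn.from_rotvec(s['orientation']).as_matrix();T[:3,3]=s['eef_pos']
        M=np.linalg.inv(T@np.array(c['hand_eye']));R,t=M[:3,:3],M[:3,3]
    else: R,t=np.array(c['R']),np.array(c['t'])
    return K,d,R,t
def c2w(C,p): K,d,R,t=C; return R.T@(np.array(p)-t)
def px2w(C,uv,z):
    K,d,R,t=C; q=cv2.undistortPoints(np.array(uv,float).reshape(-1,1,2),K,d).reshape(-1,2)
    o=-R.T@t; D=np.c_[q,np.ones(len(q))]@R
    return o+D*((z-o[2])/D[:,2])[:,None]
def w2px(C,X):
    K,d,R,t=C; return cv2.projectPoints(np.array(X,float).reshape(-1,3),Rn.from_matrix(R).as_rotvec(),t,K,d)[0].reshape(-1,2)
E
python3 - <<'E'
from h import *
a=cv2.imread('pics/top0.png');b=cv2.imread('pics/scene0.png')
cv2.imwrite('pics/c0.png',np.hstack([cv2.resize(a[130:250,215:385],None,fx=2.4,fy=2.4*1.4,interpolation=2)[:400],cv2.resize(b[150:280,200:380],None,fx=2.1,fy=3.1,interpolation=2)[:400]]))
for n in ('top','scene'):
    C=cam(n)
    for l in ('insert','nest','fixture','nest_press','infeed','home','catch_nose'):
        for r in place_of(n,l)[:3]: print(n,l,round(r['p'],2),c2w(C,r['centre']).round(0), w2px(C,c2w(C,r['centre'])).round(0)[0])
E
```

```text
top insert 0.85 [525. 214.  30.] [248. 188.]
top insert 0.75 [693.  95.  -2.] [276. 153.]
top insert 0.72 [515.  23.   2.] [291. 192.]
top nest 0.95 [523. 220.   1.] [247. 189.]
top fixture 0.67 [ 498. -202.   -0.] [340. 197.]
top nest_press 0.97 [479. 215.  65.] [247. 198.]
top infeed 0.79 [ 455. -196.   13.] [340. 207.]
top home 0.81 [ 657. -231.   14.] [348. 162.]
top catch_nose 0.43 [ 598. -197.   31.] [341. 174.]
scene insert 0.84 [509.  23.  -2.] [271. 214.]
scene insert 0.72 [418. 712.  -2.] [156. 148.]
scene insert 0.67 [686.  96.   3.] [285. 183.]
scene nest 0.7 [521. 218.   2.] [241. 189.]
scene nest 0.29 [ 491. -205.    1.] [309. 246.]
scene fixture 0.85 [ 493. -206.    2.] [309. 246.]
scene fixture 0.53 [540. 368.   4.] [221. 170.]
scene fixture 0.52 [517. 217.  33.] [240. 185.]
scene nest_press 0.71 [477. 212.  62.] [235. 185.]
scene infeed 0.69 [ 450. -194.   11.] [300. 249.]
scene home 0.69 [ 649. -232.    9.] [337. 226.]
scene catch_nose 0.43 [ 597. -192.   30.] [323. 225.]
```

View pics/c0.png

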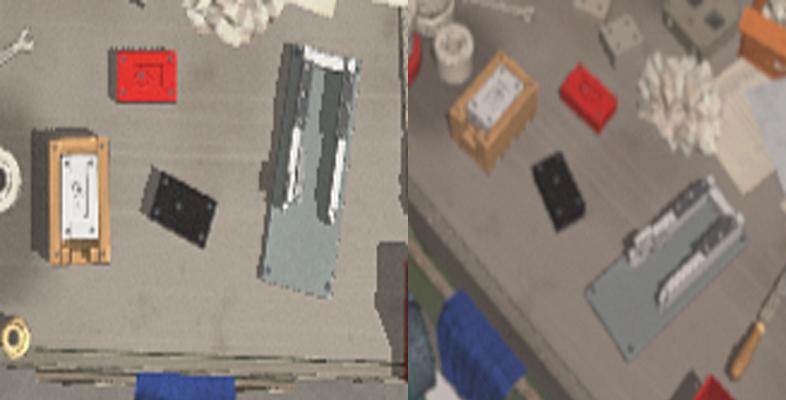

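The crop shows the silver-white insert with its cavity in the light wooden nest. The notch faces the robot (bottom). The red and black blocks are look-alikes. The fixture opens toward the robot and is yawed about -10°.

```bash
python3 - <<'E'
from h import *
s=env.sense();R=Rn.from_rotvec(s['orientation']).as_matrix();print(R.round(3), s['time_s'])
print('yaw of tool z',np.degrees(np.arctan2(R[1,2],R[0,2])))
# target: x down, z along world +/-y
for sg in (1,-1):
    z=np.array([0,sg,0.]);x=np.array([0,0,-1.]);y=np.cross(z,x);T=np.c_[x,y,z]
    print(sg,Rn.from_matrix(T@R.T).as_rotvec().round(3),y)
a=cv2.imread('pics/top0.png');C=cam('top')
# nest edges from the segmentation
for n,l,z in (('top','nest',62),('top','insert',62),('top','fixture',12)):
    capture(n)
    r=cut_out(n,l)[:3]
    C=cam(n)
    for q in r:
        m=q['pixels'].astype(np.uint8);c=max(cv2.findContours(m,0,1)[0],key=len)
        box=cv2.boxPoints(cv2.minAreaRect(c)); print(l,q['p'],px2w(C,box,z).round(0)[:,:2].tolist())
E
```

```text
[[ 0.    -0.971  0.239]
 [ 0.     0.239  0.971]
 [-1.    -0.     0.   ]] 0.8
yaw of tool z 76.14547059127773
1 [-0.     0.     0.242] [-1.  0.  0.]
-1 [ 0.   0.  -2.9] [1. 0. 0.]
nest 0.62 [[597.0, 268.0], [600.0, 163.0], [438.0, 158.0], [435.0, 263.0]]
nest 0.58 [[537.0, 422.0], [601.0, 363.0], [541.0, 299.0], [478.0, 358.0]]
insert 0.89 [[494.0, 84.0], [558.0, 64.0], [528.0, -35.0], [464.0, -15.0]]
insert 0.85 [[455.0, 759.0], [483.0, 695.0], [383.0, 649.0], [354.0, 713.0]]
insert 0.81 [[575.0, 246.0], [577.0, 184.0], [472.0, 181.0], [470.0, 242.0]]
fixture 0.94 [[426.0, -124.0], [743.0, -178.0], [722.0, -309.0], [405.0, -253.0]]
```

```bash
python3 -m pendant '[2.7,-2.5,-0.5,0,0,0.03,0, 2.7,-2.5,-0.5,0,0,0.03,0, 2.7,-2.5,-0.5,0,0,0.03,0, 2.7,-2.5,-0.5,0,0,0.03,0, 2.7,-2.5,-0.5,0,0,0.03,0, 2.7,-2.5,-0.5,0,0,0.03,0, 2.7,-2.5,-0.5,0,0,0.03,0, 2.7,-2.5,-0.5,0,0,0.03,0, 2.7,-2.5,-0.5,0,0,0.03,0, 2.7,-2.5,-0.5,0,0,0,0]' && python3 -m pendant '[2.7,-2.5,-0.8,0,0,0,255, 2.7,-2.5,-0.8,0,0,0,255, 2.4,-2.1,-0.8,0,0,0,255, 0,0,0,0,0,0,255, 0,0,0,0,0,0,255, 0,0,0,0,0,0,255]'
cat > w.py <<'E'
from h import *
import sys
s=env.sense();im=capture('wrist');C=cam('wrist',s)
cv2.imwrite(f'pics/{sys.argv[1]}.png',im); print(s['time_s'],s['eef_pos'].round(1),s['force'].round(1),round(s['width'],3)); R=Rn.from_rotvec(s['orientation']).as_matrix();print(R.round(3).tolist())
for l in sys.argv[2:]:
    for r in place_of('wrist',l)[:2]: print(l,round(r['p'],2),c2w(C,r['centre']).round(1),w2px(C,c2w(C,r['centre'])).round(0)[0])
E
python3 w.py w1 nest_press nest insert
```

```text
time_s: 1.93
eef_pos: [402.7, 282.5, 354.7]
orientation: [-1.231, 1.194, 1.23]
force: [0.5, 0.9, -0.1]
width: 0.995
time_s: 2.43
eef_pos: [479.5, 213.3, 330.8]
orientation: [-1.229, 1.196, 1.231]
force: [-0.4, 0.4, -0.8]
width: 0.612
2.4333 [479.5 213.3 330.8] [-0.4  0.4 -0.8] 0.612
[[-0.001, -1.0, -0.028], [0.001, -0.028, 1.0], [-1.0, 0.001, 0.001]]
nest 0.36 [538.9 369.1  -1.8] [398. 238.]
insert 0.67 [512.3  17.1   1.1] [ 58. 206.]
insert 0.65 [513.6 215.4  36.5] [253. 226.]
```

View pics/w1.png

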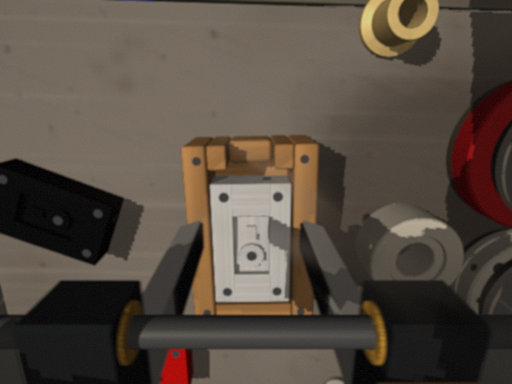

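The wrist view shows the insert at about (252,240) in its nest, with the thumb notch at the top of the picture (250,150, world -x). The fingers are still closing.

```bash
python3 - <<'E'
from h import *
s=env.sense();C=cam('wrist',s)
im=cv2.imread('pics/w1.png')
g=cv2.resize(im[125:315,170:335],None,fx=3.1,fy=3.1,interpolation=2);cv2.imwrite('pics/w1c.png',g)
P=px2w(C,[(212,186),(291,182),(290,300),(216,302)],62);print(P.round(1),P.mean(0).round(1))
E
```

```text
[[469.6 181.5  62. ]
 [464.3 244.6  62. ]
 [573.6 250.9  62. ]
 [577.7 184.7  62. ]] [521.3 215.4  62. ]
```

View pics/w1c.png

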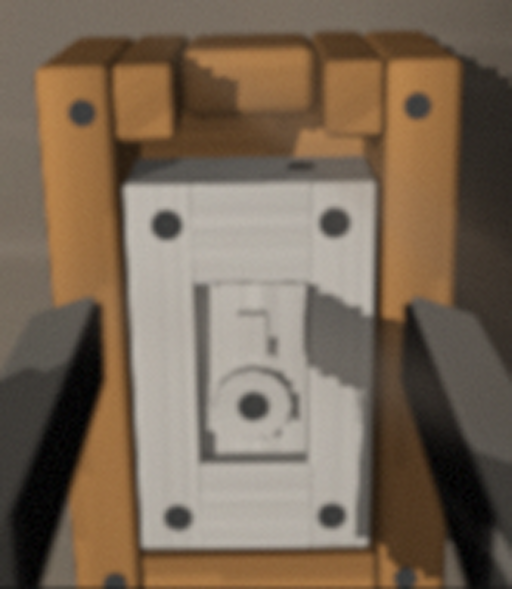

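```bash
python3 - <<'E'
from h import *
s=env.sense();C=cam('wrist',s)
P=px2w(C,[(210,184.4),(291.3,183),(289.4,301.8),(215,301.8)],62);print(P.round(1),P.mean(0).round(1))
a=P[:2].mean(0);b=P[2:].mean(0);print(np.degrees(np.arctan2(*(b-a)[[1,0]])),np.linalg.norm(b-a),a,b, 'press',a+12*(b-a)/np.linalg.norm(b-a))
E
```

```text
[[468.3 179.9  62. ]
 [465.1 244.9  62. ]
 [575.5 250.5  62. ]
 [577.6 183.8  62. ]] [521.6 214.8  62. ]
2.466828981075554 109.91659089689273 [466.71660803 212.39947362  62.        ] [576.53134003 217.13039225  62.        ] press [478.70548772 212.91596547  62.        ]
```

```bash
python3 -m pendant '[0,0,-2,0,0,0,255, 0,0,-2,0,0,0,255, 0,0,-2,0,0,0,255, 0,0,0,0,0,0,255]' && python3 -m pendant '[0,0,-0.5,0,0,0,255, 0,0,-0.5,0,0,0,255, 0,0,-0.4,0,0,0,255, 0,0,-0.4,0,0,0,255]' 
```

```text
time_s: 2.97
eef_pos: [477.7, 213.4, 266.7]
orientation: [-1.229, 1.202, 1.236]
force: [-0.8, -1.3, -1.0]
width: 0.156
time_s: 3.3
eef_pos: [479.9, 213.3, 253.7]
orientation: [-1.23, 1.194, 1.229]
force: [-1.0, -0.1, -0.2]
width: 0.006
```

```bash
python3 -m pendant '[0,0,-0.4,0,0,0,255, 0,0,-0.4,0,0,0,255, 0,0,-0.2,0,0,0,255]'; python3 w.py w2
```

```text
time_s: 3.55
eef_pos: [480.1, 213.2, 248.9]
orientation: [-1.231, 1.193, 1.228]
force: [-12.9, -4.8, 34.7]
width: 0.007
3.55 [480.1 213.2 248.9] [-12.9  -4.8  34.7] 0.007
[[0.003, -1.0, -0.028], [0.001, -0.028, 1.0], [-1.0, -0.003, 0.001]]
```

View pics/w2.png

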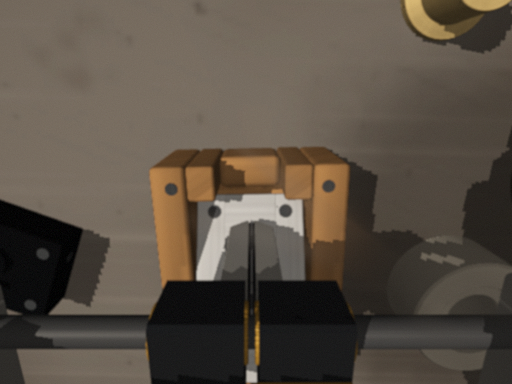

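The insert is fully tipped: the press force rose to 35 N at the bottom, and its -x end has sunk into the pocket at about (250,205). I'll retreat and look.

```bash
python3 -m pendant '[0,0,2,0,0,0,255, 0,0,4,0,0,0,255, 0,0,3,0,0,0,0, -1,0,1,0,0,0,0, 0,0,0,0,0,0,0, 0,0,0,0,0,0,0]'; python3 w.py w3 insert
```

```text
time_s: 4.1
eef_pos: [469.7, 213.0, 343.3]
orientation: [-1.231, 1.194, 1.229]
force: [-0.3, -0.6, -0.8]
width: 0.248
4.1 [469.7 213.  343.3] [-0.3 -0.6 -0.8] 0.248
[[0.002, -1.0, -0.028], [0.001, -0.028, 1.0], [-1.0, -0.002, 0.001]]
insert 0.97 [510.4  17.2  -1.1] [ 67. 207.]
insert 0.82 [511.8 216.4  37. ] [254. 228.]
```

View pics/w3.png

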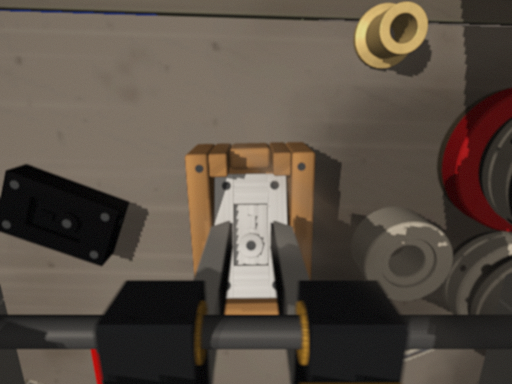

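It stays tipped. The raised end's top edge is at about (228–280, 298).

```bash
python3 - <<'E'
from h import *
s=env.sense();C=cam('wrist',s)
P=px2w(C,[(228,298),(280,298)],84);print(P.round(1))
print(px2w(C,[(219,176),(287,176)],40).round(1), px2w(C,[(218,181),(287,181)],40).round(1))
E
python3 - <<'E'
import cv2
im=cv2.imread('pics/w3.png');cv2.imwrite('pics/w3c.png',cv2.resize(im[130:330,180:330],None,fx=2.9,fy=2.9,interpolation=2))
E
```

```text
[[554.1 194.4  84. ]
 [552.7 238.5  84. ]]
[[458.8 182.4  40. ]
 [457.  243.4  40. ]] [[463.4 181.5  40. ]
 [461.6 243.6  40. ]]
```

View pics/w3c.png

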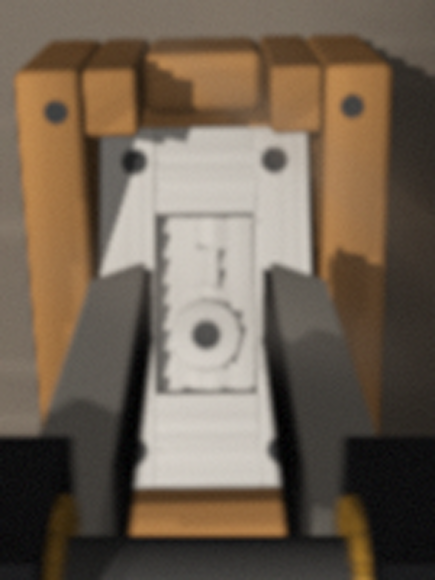

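```bash
python3 -m pendant '[2.4,0.1,0,0,0,0.01,0, 2.4,0.1,0,0,0,0,0, 2.4,0.1,0,0,0,0,0, 0,0,-1,0,0,0,0, 0,0,-1,0,0,0,0, 0,0,-1,0,0,0,0, 0,0,0,0,0,0,0, 0,0,0,0,0,0,0]'; python3 w.py w4
```

```text
time_s: 4.87
eef_pos: [540.6, 216.0, 310.8]
orientation: [-1.236, 1.194, 1.24]
force: [-0.6, -1.4, 0.0]
width: 0.904
4.8667 [540.6 216.  310.8] [-0.6 -1.4  0. ] 0.904
[[-0.004, -0.999, -0.039], [-0.001, -0.039, 0.999], [-1.0, 0.004, -0.001]]
```

View pics/w4.png

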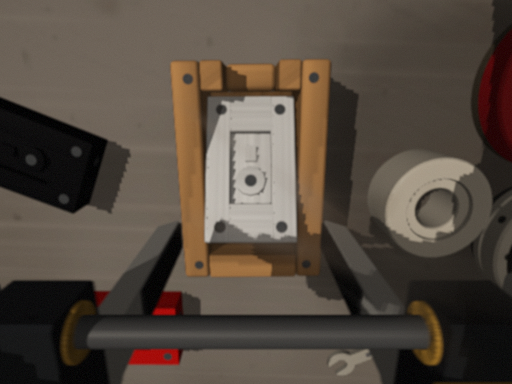

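The raised end is clear, with its edge at rows about 241 and columns 206–297, centred between the fingers.

```bash
python3 - <<'E'
from h import *
s=env.sense();C=cam('wrist',s)
print(px2w(C,[(206,242),(297,241)],82).round(1),px2w(C,[(206,97),(294,97)],38).round(1),px2w(C,[(184,277),(321,275)],62).round(1))
E
```

```text
[[561.5 183.7  82. ]
 [558.2 248.3  82. ]] [[462.6 177.7  38. ]
 [460.  244.3  38. ]] [[602.8 163.2  62. ]
 [596.6 273.4  62. ]]
```

```bash
python3 -m pendant '[0.4,0.05,-2,0,0,0,0, 0,0,-1.6,0,0,0,0, 0,0,-1.0,0,0,0,0, 0,0,-0.2,0,0,0,0, 0,0,0,0,0,0,255, 0,0,0,0,0,0,255, 0,0,0,0,0,0,255, 0,0,0,0,0,0,255, 0,0,0,0,0,0,255, 0,0,0,0,0,0,255]'
```

```text
time_s: 5.75
eef_pos: [546.0, 216.4, 265.7]
orientation: [-1.238, 1.19, 1.236]
force: [0.5, -0.5, 2.7]
width: 0.696
```

```bash
python3 -m pendant '[0,0,0,0,0,0,120, 0,0,0,0,0,0,0, 0,0,-0.2,0,0,0,0, 0,0,-0.15,0,0,0,0, 0,0,0,0,0,0,0]';python3 -m pendant '[0,0,0,0,0,0,255, 0,0,0,0,0,0,255, 0,0,0,0,0,0,255, 0,0,0,0,0,0,255, 0,0,0,0,0,0,255]'
```

```text
time_s: 6.17
eef_pos: [545.7, 217.1, 261.6]
orientation: [-1.236, 1.189, 1.238]
force: [0.1, 1.7, 2.4]
width: 0.945
time_s: 6.58
eef_pos: [545.8, 216.4, 261.5]
orientation: [-1.237, 1.19, 1.237]
force: [0.7, -0.3, 3.3]
width: 0.699
```

Gripped with the tips at z≈62.5. I'll lift a little and look.

```bash
python3 -m pendant '[0,0,0.8,0,0,0,255, 0,0,1.5,0,0,0,255, 0,0,2,0,0,0,255, 0,0,2,0,0,0,255, 0,0,0,0,0,0,255]';python3 w.py w5; python3 - <<'E'
from h import *
a=capture('scene');cv2.imwrite('pics/s5.png',cv2.resize(a[130:230,180:310],None,fx=4,fy=4,interpolation=2))
E
```

```text
time_s: 7.0
eef_pos: [546.2, 216.6, 326.9]
orientation: [-1.238, 1.187, 1.235]
force: [1.8, 0.0, -4.8]
width: 0.7
7.0 [546.2 216.6 326.9] [ 1.8  0.  -4.8] 0.7
[[0.004, -0.999, -0.038], [0.001, -0.038, 0.999], [-1.0, -0.004, 0.001]]
```

View pics/w5.png

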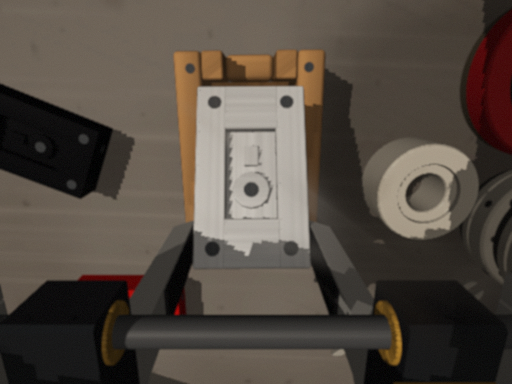

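View pics/s5.png

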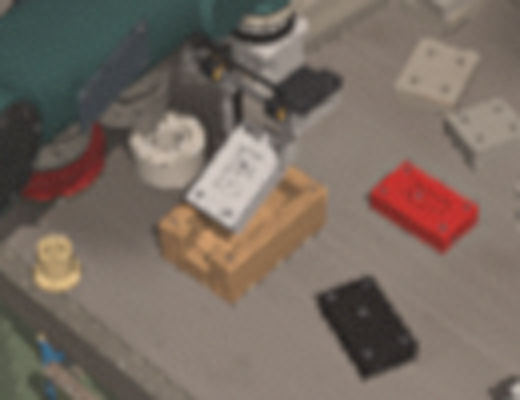

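The insert is out of the nest and held at its raised end. In the wrist view its top-face corners are at (196,87), (304,87), (309,267) and (194,269).

```bash
cat > pnp.py <<'E'
from h import *
def pnp(C,uv,c=((-55,-33,30),(-55,33,30),(55,33,30),(55,-33,30))):
    K,d,R,t=C; ok,rv,tv=cv2.solvePnP(np.array(c,float),np.array(uv,float),K,d)
    Ro=R.T@Rn.from_rotvec(rv.ravel()).as_matrix();to=R.T@(tv.ravel()-t);return Ro,to
E
python3 - <<'E'
from pnp import *
s=env.sense();C=cam('wrist',s)
Ro,to=pnp(C,[(196,87),(304,87),(309,267),(194,269)])
print(Ro.round(3),to.round(1),'pitch',np.degrees(np.arcsin(Ro[2,0])),'yaw',np.degrees(np.arctan2(Ro[1,0],Ro[0,0])))
T=Rn.from_rotvec(s['orientation']).as_matrix(); print('grasp pt in insert',Ro.T@(s['eef_pos']+180*T[:,0]-to))
E
```

```text
[[ 0.915 -0.038 -0.401]
 [ 0.045  0.999  0.008]
 [ 0.401 -0.026  0.916]] [521.9 213.6  87.6] pitch 23.62184614216861 yaw 2.8391422627793808
grasp pt in insert [43.6853786   0.37816711 41.40880016]
```

```bash
python3 - <<'E'
from pnp import *
s=env.sense();C=cam('wrist',s)
Ro,to=pnp(C,[(196,87),(304,87),(309,267),(194,269)])
T=Rn.from_rotvec(s['orientation']).as_matrix();p=s['eef_pos']
yaw=np.radians(-9.6);F=Rn.from_euler('z',yaw).as_matrix();org=np.array([497.6,-203,0])
tgt=org+F@np.array([-53,0,12.])
Rd=F@Ro.T; Tn=Rd@T; pn=tgt+F@(Ro.T@(p-to))
print('tcp target',pn.round(1),'d',(pn-p).round(1),'rotvec',Rn.from_matrix(Rd).as_rotvec().round(3), Tn.round(3))
a=np.array(Rn.from_matrix(Rd).as_euler('zyx'));print(a)
E
```

```text
tcp target [ 559.1 -217.6  218.2] d [  13.5 -434.  -104.9] rotvec [ 0.052  0.411 -0.208] [[-0.392 -0.903  0.177]
 [ 0.092  0.153  0.984]
 [-0.915  0.402  0.023]]
[-0.23166668  0.40153714  0.10008574]
```

```bash
python3 -m pendant '[0,0,3,0,0,0,255, 0,-3,2,0,0,0,255, 0.1,-4,0,0,0,-0.03,255, 0.1,-4,0,0,0,-0.03,255, 0.2,-4,0,0,0,-0.03,255, 0.2,-4,0,0,0,-0.03,255, 0.2,-4,0,0,0,-0.03,255, 0.2,-4,0,0,0,-0.03,255, 0.2,-4,0,0,0,-0.026,255, 0.2,-4,0,0,0,0,255]' && python3 -m pendant '[0,-4,0,0.018,0.104,0,255, 0,-3,0,0.018,0.104,0,255, 0,-1.4,0,0.017,0.103,0,255, 0,0,0,0.017,0.103,0,255, 0,0,0,0,0,0,255, 0,0,0,0,0,0,255]'; python3 w.py w6 fixture infeed; python3 - <<'E'
from h import *
a=capture('scene');cv2.imwrite('pics/s6.png',cv2.resize(a[150:290,230:400],None,fx=4,fy=4,interpolation=2))
E
```

```text
time_s: 7.93
eef_pos: [559.0, -135.3, 370.7]
orientation: [-1.08, 1.287, 1.089]
force: [1.1, 0.5, -6.2]
width: 0.697
time_s: 8.43
eef_pos: [560.4, -217.8, 370.7]
orientation: [-0.83, 1.552, 1.394]
force: [0.6, 0.3, -6.1]
width: 0.697
8.4333 [ 560.4 -217.8  370.7] [ 0.6  0.3 -6.1] 0.697
[[-0.402, -0.9, 0.167], [0.07, 0.152, 0.986], [-0.913, 0.408, 0.002]]
```

View pics/w6.png

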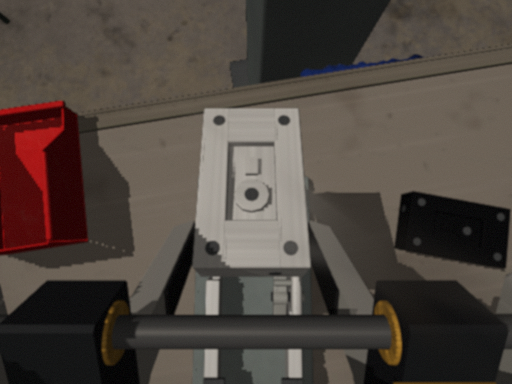

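View pics/s6.png

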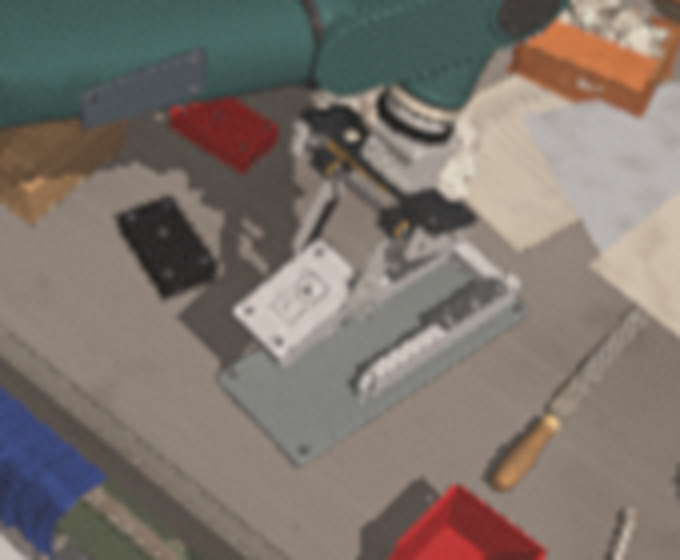

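The insert hangs nearly level over the in-feed. In the wrist view its corners are at (203,109), (298,109), (308,268) and (194,270), and the rails are at columns about 211 and 295.

```bash
python3 - <<'E'
from pnp import *
im=cv2.imread('pics/w6.png');cv2.imwrite('pics/w6c.png',cv2.resize(im[95:384,170:340],(470,800),interpolation=2)[:600] if 0 else cv2.resize(im[255:384,170:340],None,fx=4.4,fy=4.4,interpolation=2))
s=env.sense();C=cam('wrist',s)
Ro,to=pnp(C,[(203,109),(298,109),(308,268),(194,270)])
print(Ro.round(3).tolist(),to.round(1),'pitch',np.degrees(np.arcsin(Ro[2,0])),'yaw',np.degrees(np.arctan2(Ro[1,0],Ro[0,0])))
E
```

```text
[[0.96, 0.16, -0.231], [-0.155, 0.987, 0.042], [0.235, -0.004, 0.972]] [ 454.  -200.1  155.6] pitch 13.60387572576829 yaw -9.172570402709123
```

View pics/w6c.png

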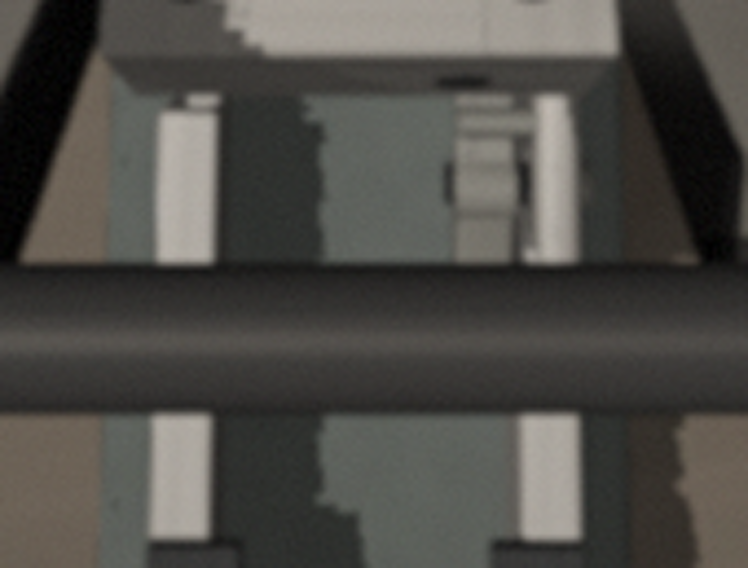

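```bash
python3 - <<'E'
from pnp import *
s=env.sense();C=cam('wrist',s)
P=px2w(C,[(219.5,289),(291.6,289),(218.2,364),(288.2,364)],46);print(P.round(1))
a=P[:2].mean(0);b=P[2:].mean(0);y=np.arctan2(b[1]-a[1],b[0]-a[0]);print(np.degrees(y),np.linalg.norm(P[0]-P[1]))
w=px2w(C,[(195,289),(311.5,289),(193,364),(312.5,364)],12);print(w.round(1)); print('sole width',np.linalg.norm(w[0]-w[1]))
a2=w[:2].mean(0);b2=w[2:].mean(0);print(np.degrees(np.arctan2(b2[1]-a2[1],b2[0]-a2[0])))
n=np.array([-np.sin(np.radians(-9.6)),np.cos(np.radians(-9.6))])
for q in (a,b,a2,b2,[454,-200.1],[497.6,-203]): print(np.array(q)[:2]@n)
# gripper mid plane
T=Rn.from_rotvec(s['orientation']).as_matrix();g=s['eef_pos']+180*T[:,0];print('grasp',g,g[:2]@n)
E
```

```text
[[ 531.  -245.9   46. ]
 [ 543.3 -172.7   46. ]
 [ 602.6 -258.3   46. ]
 [ 614.1 -189.2   46. ]]
-11.480879789207219 74.26966749581771
[[ 531.6 -277.5   12. ]
 [ 553.4 -147.4   12. ]
 [ 610.3 -291.    12. ]
 [ 632.  -161.5   12. ]]
sole width 131.9365455750847
-9.968270583039589
-116.78230450920238
-119.16805975069437
-118.97896008725087
-119.49232352582872
-121.58479600869761
-117.17306715938003
grasp [ 487.61070009 -204.53249806  209.77779835] -120.35000719886308
```

The insert has drooped to about 13° nose-up in the grip, so the rear end will touch first and level it. The lateral offset is about 1.5 mm. I'll lower it now.

```bash
python3 -m pendant '[-0.2,0.15,-3.5,0,0,0,255, 0,0,-3.5,0,0,0,255, 0,0,-3,0,0,0,255, 0,0,-1.8,0,0,0,255, 0,0,-0.8,0,0,0,255, 0,0,0,0,0,0,255]'; python3 w.py w7;  python3 -m pendant '[0,0,-0.4,0,0,0,255, 0,0,-0.4,0,0,0,255, 0,0,-0.4,0,0,0,255]'; python3 -m pendant '[0,0,-0.4,0,0,0,255, 0,0,-0.3,0,0,0,255]'
```

```text
time_s: 9.13
eef_pos: [557.1, -215.2, 246.3]
orientation: [-0.83, 1.554, 1.396]
force: [-0.6, -0.7, -5.2]
width: 0.701
9.1333 [ 557.1 -215.2  246.3] [-0.6 -0.7 -5.2] 0.701
[[-0.404, -0.899, 0.166], [0.069, 0.151, 0.986], [-0.912, 0.41, 0.001]]
time_s: 9.43
eef_pos: [558.2, -216.2, 238.0]
orientation: [-0.835, 1.552, 1.389]
force: [1.2, 0.1, -0.8]
width: 0.699
time_s: 9.6
eef_pos: [558.1, -216.2, 231.0]
orientation: [-0.833, 1.553, 1.39]
force: [2.0, 0.1, 2.3]
width: 0.701
```

View pics/w7.png

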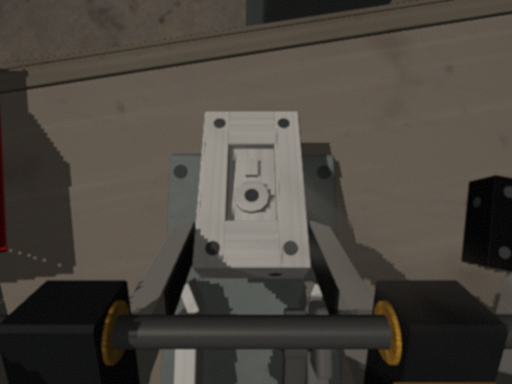

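Contact has begun: the force went from -5 to +2 N. The insert is centred over the sole's rear edge (rows about 150). I'll keep lowering.

```bash
python3 -m pendant '[0,0,-0.3,0,0,0,255, 0,0,-0.3,0,0,0,255]';  python3 -m pendant '[0,0,-0.3,0,0,0,255, 0,0,-0.3,0,0,0,255]'; python3 w.py w8
```

```text
time_s: 9.77
eef_pos: [558.2, -216.2, 224.5]
orientation: [-0.834, 1.552, 1.39]
force: [2.8, -1.0, 1.9]
width: 0.7
time_s: 9.93
eef_pos: [558.1, -216.2, 217.7]
orientation: [-0.833, 1.552, 1.391]
force: [3.7, -1.6, 2.9]
width: 0.701
9.9333 [ 558.1 -216.2  217.7] [ 3.7 -1.6  2.9] 0.701
[[-0.4, -0.901, 0.167], [0.067, 0.153, 0.986], [-0.914, 0.406, -0.001]]
```

View pics/w8.png

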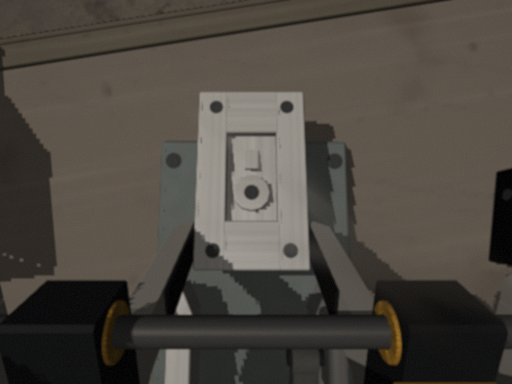

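```bash
python3 -m pendant '[0,0,-0.2,0,0,0,255, 0,0,-0.2,0,0,0,255]';  python3 -m pendant '[0,0,-0.2,0,0,0,255, 0,0,0,0,0,0,255]'; python3 - <<'E'
from pnp import *
s=env.sense();im=capture('wrist');cv2.imwrite('pics/w9.png',im)
E
```

```text
time_s: 10.15
eef_pos: [558.1, -216.1, 213.5]
orientation: [-0.833, 1.552, 1.391]
force: [4.0, -1.1, 2.4]
width: 0.698
time_s: 10.32
eef_pos: [558.1, -216.1, 211.9]
orientation: [-0.833, 1.553, 1.391]
force: [4.3, -1.7, 5.0]
width: 0.696
```

View pics/w9.png

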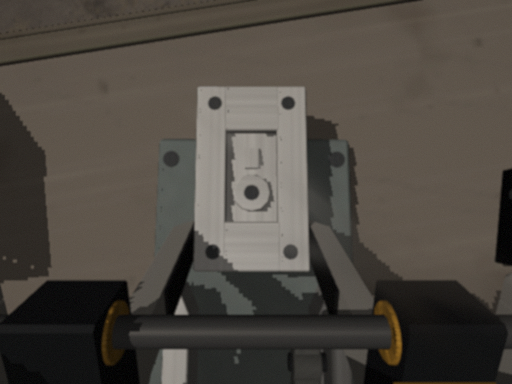

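The corners are now at (196,87), (306,87), (310,271) and (193,271). I'll check how level it is.

```bash
python3 - <<'E'
from pnp import *
s=env.sense();C=cam('wrist',s)
Ro,to=pnp(C,[(196,87),(306,87),(310,270.5),(193,271)])
print(to.round(1),'pitch',np.degrees(np.arcsin(Ro[2,0])),'yaw',np.degrees(np.arctan2(Ro[1,0],Ro[0,0])))
F=Rn.from_euler('z',np.radians(-9.8)).as_matrix();print((F.T@(to-[497.6,-203,0])).round(1))
w=px2w(C,[(159,140),(348,140)],12);print(w.round(1),(F.T@(w.mean(0)-[497.6,-203,0])).round(1))
E
python3 -m pendant '[0,0,-0.2,0,0,0,255, 0,0,0,0,0,0,255]'
```

```text
[ 444.4 -197.9    9.3] pitch -0.21942084422191974 yaw -9.4349637344474
[-53.3  -4.    9.3]
[[ 405.  -255.2   12. ]
 [ 426.7 -127.5   12. ]] [-82.5  -2.5  12. ]
time_s: 10.53
eef_pos: [558.1, -216.1, 211.9]
orientation: [-0.833, 1.553, 1.391]
force: [3.0, 0.2, 10.7]
width: 0.7
```

It is flat and supported, centre at about fixture x=-56 and y=-1.5. I'll release and back off along the fingers.

```bash
python3 -m pendant '[0,0,0.15,0,0,0,0, 0,0,0,0,0,0,0, 0,0,0,0,0,0,0, 0,0,0,0,0,0,0, 0,0,0,0,0,0,0]'; python3 -m pendant '[0.4,-0.1,1,0,0,0,0, 1.2,-0.2,2.7,0,0,0,0, 1.2,-0.2,2.7,0,0,0,0, 0,0,2,0,0,0,255]' ; python3 w.py w10
```

```text
time_s: 10.95
eef_pos: [557.2, -215.8, 209.6]
orientation: [-0.829, 1.554, 1.394]
force: [-0.2, -0.1, 0.2]
width: 0.994
time_s: 11.28
eef_pos: [587.1, -221.2, 297.2]
orientation: [-0.834, 1.552, 1.39]
force: [0.1, 0.5, 0.0]
width: 0.962
11.2833 [ 587.1 -221.2  297.2] [0.1 0.5 0. ] 0.962
[[-0.4, -0.901, 0.167], [0.067, 0.153, 0.986], [-0.914, 0.405, -0.001]]
```

View pics/w10.png

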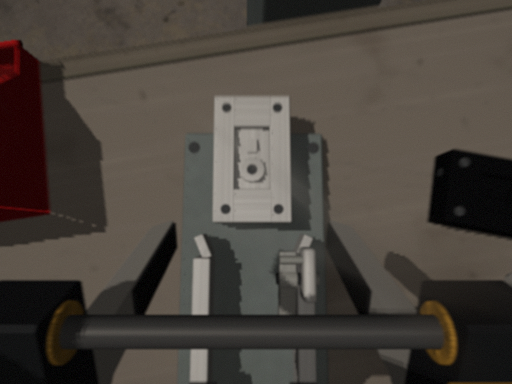

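The insert lies released and flat just before the lead-ins, corners (214,97), (290,97), (291,221) and (213,221).

```bash
python3 - <<'E'
from pnp import *
s=env.sense();C=cam('wrist',s)
Q=px2w(C,[(213.5,96.5),(290,96.5),(291,221),(213,221)],42);print(Q.round(1))
r=Q[:2].mean(0);f=Q[2:].mean(0);print('rear',r,'front',f,np.degrees(np.arctan2(*(f-r)[[1,0]])),np.linalg.norm(f-r))
w=px2w(C,[(184,135),(323,135)],12);print('sole rear',w.mean(0))
yaw=np.radians(-9.8);u=np.array([np.cos(yaw),np.sin(yaw),0]);n=np.array([-u[1],u[0],0])
o=w.mean(0)+85*u
print('origin',o); o=np.array([498.5,-204.3,0])
for q in (r,f,w.mean(0)): print((q-o)@u,(q-o)@n)
start=o-130*u-3*n; print('start',start)
T=Rn.from_rotvec(s['orientation']).as_matrix()
Td=np.c_[[0,0,-1],np.cross(n,[0,0,-1]),n]; print(Rn.from_matrix(Td@T.T).as_rotvec())
E
```

```text
[[ 384.7 -222.9   42. ]
 [ 396.2 -155.8   42. ]
 [ 504.6 -175.    42. ]
 [ 493.6 -240.    42. ]]
rear [ 390.42660128 -189.34361403   42.        ] front [ 499.13505261 -207.52275821   42.        ] -9.49363638748804 110.2180052223716
sole rear [ 416.60709154 -192.15771093   12.        ]
origin [ 500.36676291 -206.62551835   12.        ]
-109.04209968552365 -3.6569781984924763
1.174329920002768 -3.0676394090265786
-82.76465176937594 -1.973843374384514
start [ 369.8863447 -185.1289888    0.       ]
[-0.06658933 -0.40560276 -0.0026153 ]
```

```bash
python3 -m pendant '[-3.7,0.6,0,-0.0167,-0.1015,0,255, -3.7,0.6,0,-0.0167,-0.1015,0,255, -3.7,0.6,0,-0.0167,-0.1015,0,255, -3.7,0.6,0,-0.0167,-0.1015,0,255, -3.7,0.6,0,0,0,0,255, -3.6,0.5,0,0,0,0,255, 0,0,0,0,0,0,255, 0,0,-2,0,0,0,255, 0,0,-2,0,0,0,255, 0,0,-2,0,0,0,255]'; python3 -m pendant '[0,0,-1.2,0,0,0,255, 0,0,-0.5,0,0,0,255, 0,0,0,0,0,0,255]'; python3 w.py w11
```

```text
time_s: 12.17
eef_pos: [365.0, -186.2, 235.0]
orientation: [-1.081, 1.287, 1.089]
force: [0.4, -0.1, -0.5]
width: 0.213
time_s: 12.42
eef_pos: [364.6, -185.8, 216.6]
orientation: [-1.077, 1.289, 1.094]
force: [-0.7, -0.4, -0.8]
width: 0.017
12.4167 [ 364.6 -185.8  216.6] [-0.7 -0.4 -0.8] 0.017
[[-0.01, -0.986, 0.167], [0.005, 0.167, 0.986], [-1.0, 0.011, 0.003]]
```

View pics/w11.png

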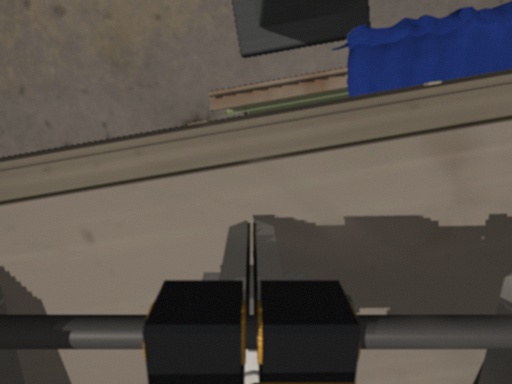

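```bash
python3 -m pendant '[0.79,-0.14,0.3,0,0,0,255, 0.79,-0.13,0,0,0,0,255, 0.79,-0.14,0,0,0,0,255, 0.79,-0.14,0,0,0,0,255, 0.79,-0.13,0,0,0,0,255, 0.79,-0.14,0,0,0,0,255, 0.79,-0.14,0,0,0,0,255, 0.79,-0.13,0,0,0,0,255]'; python3 w.py w12; python3 - <<'E'
from h import *
a=capture('scene');cv2.imwrite('pics/s12.png',cv2.resize(a[180:290,260:390],None,fx=5,fy=5,interpolation=2))
E
```

```text
time_s: 13.13
eef_pos: [428.5, -197.0, 221.3]
orientation: [-1.078, 1.29, 1.094]
force: [-6.1, 0.1, 4.0]
width: 0.001
13.1333 [ 428.5 -197.   221.3] [-6.1  0.1  4. ] 0.001
[[-0.01, -0.986, 0.166], [0.003, 0.166, 0.986], [-1.0, 0.011, 0.002]]
```

View pics/s12.png

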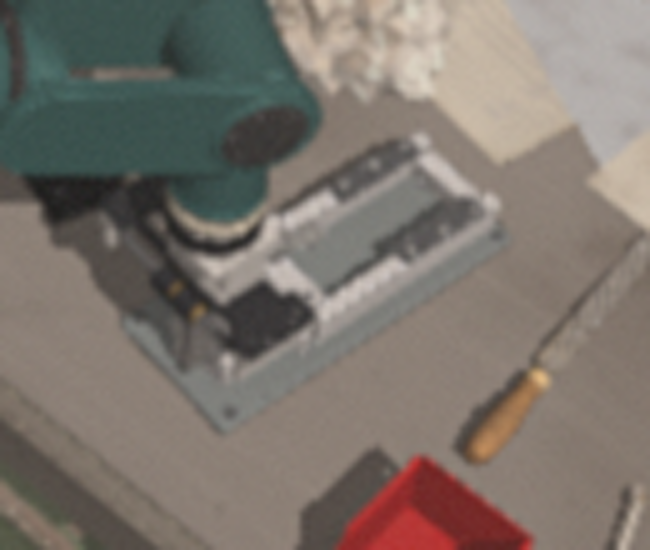

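The scene view shows the insert entering between the rails, its front visible around crop (300,280). It is being pushed with about 6 N. I'll continue.

```bash
python3 -m pendant '[0.79,-0.14,0,0,0,0,255, 0.79,-0.13,0,0,0,0,255, 0.79,-0.14,0,0,0,0,255, 0.79,-0.14,0,0,0,0,255, 0.79,-0.13,0,0,0,0,255, 0.79,-0.14,0,0,0,0,255]'; python3 -m pendant '[0.79,-0.14,0,0,0,0,255, 0.79,-0.13,0,0,0,0,255, 0.79,-0.14,0,0,0,0,255, 0.79,-0.14,0,0,0,0,255, 0.79,-0.13,0,0,0,0,255, 0.79,-0.14,0,0,0,0,255]'; python3 w.py w13;python3 - <<'E'
from h import *
a=capture('scene');cv2.imwrite('pics/s13.png',cv2.resize(a[180:290,260:390],None,fx=5,fy=5,interpolation=2))
E
```

```text
time_s: 13.73
eef_pos: [475.0, -205.0, 220.8]
orientation: [-1.077, 1.29, 1.095]
force: [-4.9, 1.1, 4.0]
width: 0.008
time_s: 14.23
eef_pos: [522.5, -213.2, 220.9]
orientation: [-1.077, 1.29, 1.095]
force: [-6.6, 1.4, 4.0]
width: 0.006
14.2333 [ 522.5 -213.2  220.9] [-6.6  1.4  4. ] 0.006
[[-0.011, -0.986, 0.167], [0.004, 0.167, 0.986], [-1.0, 0.012, 0.002]]
```

View pics/s13.png

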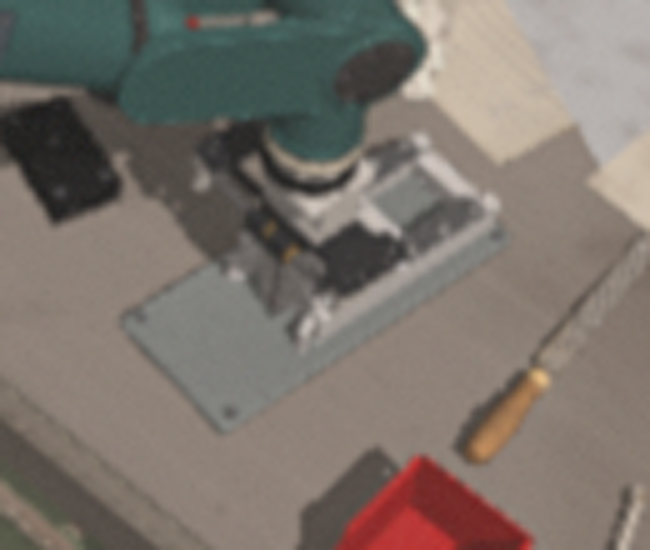

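View pics/w13.png

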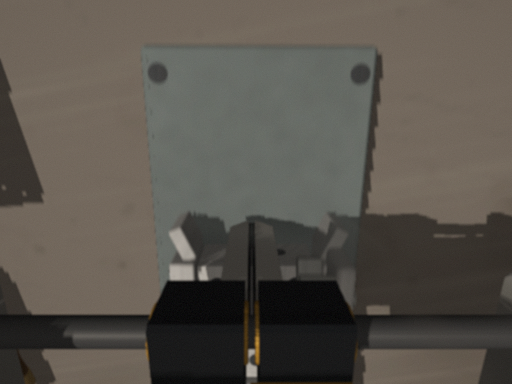

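The finger is centred in the channel (column 252), clear of the catch, and the insert is between the rails. Next, the last stretch at slower speed.

```bash
python3 -m pendant '[0.79,-0.14,0,0,0,0,255, 0.79,-0.13,0,0,0,0,255, 0.79,-0.14,0,0,0,0,255, 0.79,-0.14,0,0,0,0,255, 0.79,-0.13,0,0,0,0,255, 0.79,-0.14,0,0,0,0,255]'; python3 -m pendant '[0.5,-0.09,0,0,0,0,255, 0.5,-0.08,0,0,0,0,255, 0.4,-0.07,0,0,0,0,255]'; python3 -m pendant '[0.3,-0.05,0,0,0,0,255, 0.2,-0.03,0,0,0,0,255]'
```

```text
time_s: 14.83
eef_pos: [569.6, -221.4, 220.6]
orientation: [-1.077, 1.29, 1.095]
force: [-5.2, -0.4, 2.9]
width: 0.005
time_s: 15.08
eef_pos: [583.9, -223.8, 220.6]
orientation: [-1.078, 1.289, 1.094]
force: [-5.3, 0.3, 2.7]
width: 0.004
time_s: 15.25
eef_pos: [589.0, -224.7, 220.6]
orientation: [-1.078, 1.289, 1.093]
force: [-5.0, -0.3, 3.0]
width: 0.006
```

```bash
python3 -m pendant '[0.2,-0.03,0,0,0,0,255, 0.2,-0.04,0,0,0,0,255]'; python3 -m pendant '[0.2,-0.03,0,0,0,0,255, 0.1,-0.02,0,0,0,0,255]'
```

```text
time_s: 15.42
eef_pos: [592.5, -225.2, 220.6]
orientation: [-1.077, 1.29, 1.095]
force: [-10.3, 1.7, 7.2]
width: 0.005
time_s: 15.58
eef_pos: [593.9, -225.5, 220.6]
orientation: [-1.073, 1.295, 1.1]
force: [-16.9, 2.9, 11.3]
width: 0.003
```

```bash
python3 -m pendant '[0.15,-0.03,0,0,0,0,255, 0,0,0,0,0,0,255]'; python3 w.py w14 catch_nose; python3 - <<'E'
from h import *
a=capture('scene');cv2.imwrite('pics/s14.png',cv2.resize(a[180:290,260:390],None,fx=5,fy=5,interpolation=2))
E
```

```text
time_s: 15.75
eef_pos: [594.5, -225.7, 220.7]
orientation: [-1.071, 1.297, 1.103]
force: [-18.3, 3.6, 12.0]
width: 0.002
15.75 [ 594.5 -225.7  220.7] [-18.3   3.6  12. ] 0.002
[[-0.022, -0.986, 0.167], [0.007, 0.167, 0.986], [-1.0, 0.023, 0.003]]
catch_nose 0.9 [ 595.2 -195.2   25.6] [303. 237.]
```

View pics/w14.png

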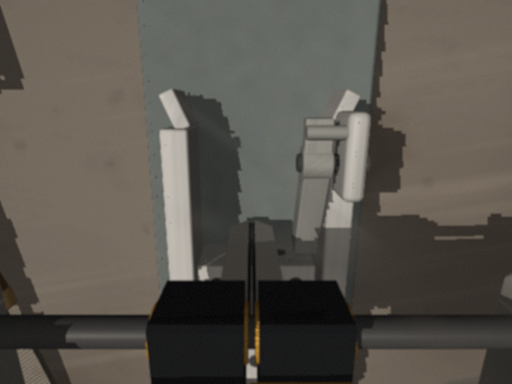

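View pics/s14.png

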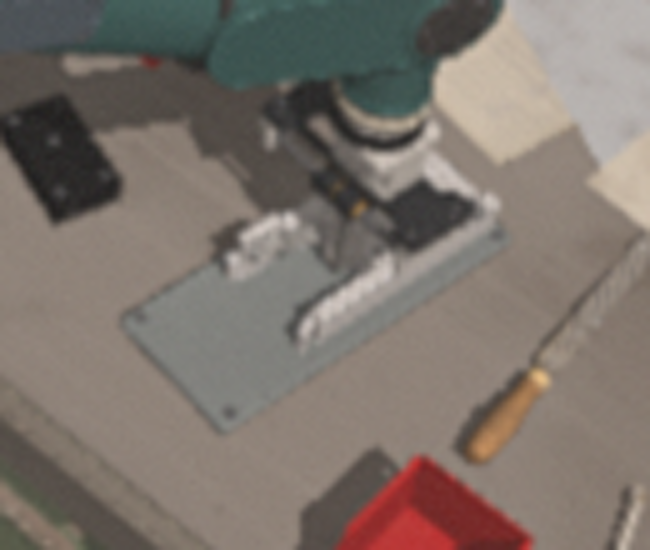

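The wrist view shows the catch arm ending at its nose (303,240), just behind the insert's rear face (rows about 255). The reported nose height of 26 mm means it is down. I'll back off, rise and check.

```bash
python3 -m pendant '[-0.5,0.09,0,0,0,0,255, -0.6,0.1,0,0,0,0,255, 0,0,2,0,0,0,255, 0,0,4,0,0,0,255, -1,0,4,0,0,0,255, -3.5,0.6,2,0,0,0,255, -3.5,0.6,0,0,0,0,255, 0,0,0,0,0,0,255]'; python3 w.py w15 catch_nose home insert;python3 - <<'E'
from h import *
a=capture('scene');cv2.imwrite('pics/s15.png',cv2.resize(a[180:290,260:390],None,fx=5,fy=5,interpolation=2))
E
```

```text
time_s: 16.57
eef_pos: [502.9, -211.1, 341.8]
orientation: [-1.079, 1.288, 1.09]
force: [-0.4, -0.9, -0.7]
width: 0.005
16.5667 [ 502.9 -211.1  341.8] [-0.4 -0.9 -0.7] 0.005
[[-0.007, -0.986, 0.168], [0.003, 0.168, 0.986], [-1.0, 0.007, 0.001]]
catch_nose 0.94 [ 597.1 -197.6   26.5] [280. 271.]
insert 0.96 [513.3  21.1  -1.3] [480. 151.]
insert 0.59 [ 647.9 -230.8   12.1] [256. 308.]
```

View pics/w15.png

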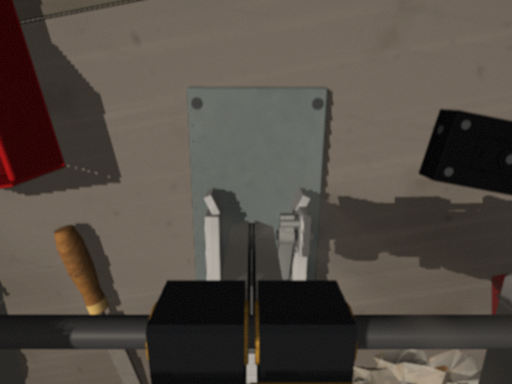

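View pics/s15.png

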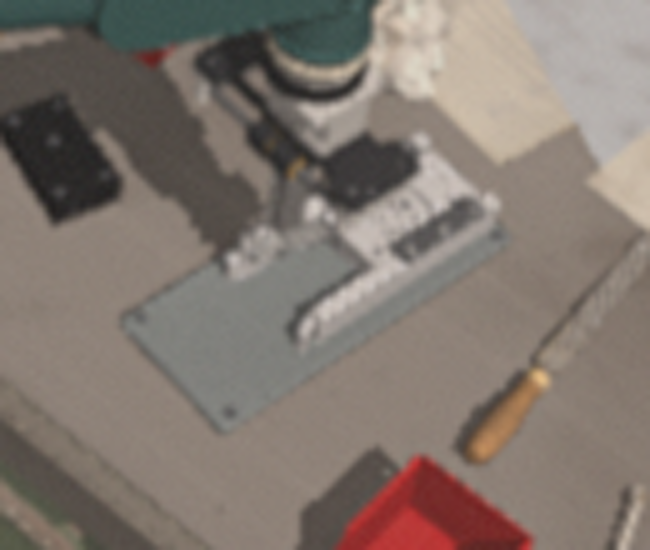

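The insert is at the stop end and the catch appears down. I'll move to get a clear view of both.

```bash
python3 -m pendant '[2,0,3.5,0,0,0,255, 3,-0.5,2,0,0,0,255, 3.5,-0.6,0,0,0,0,255, 3.5,-0.6,0,0,0,0,255, 3.5,-0.6,0,0,0,0,255, 3.5,-0.6,0,0,0,0,255, 0,0,0,0,0,0,255]'; python3 w.py w16 catch_nose home insert;python3 - <<'E'
from h import *
a=cv2.imread('pics/w16.png');cv2.imwrite('pics/w16c.png',cv2.resize(a[60:300,160:350],None,fx=2.5,fy=2.5,interpolation=2))
E
```

```text
time_s: 17.4
eef_pos: [703.4, -242.3, 386.7]
orientation: [-1.076, 1.289, 1.098]
force: [-0.6, -0.3, -2.4]
width: 0.002
17.4 [ 703.4 -242.3  386.7] [-0.6 -0.3 -2.4] 0.002
[[-0.013, -0.986, 0.165], [0.006, 0.165, 0.986], [-1.0, 0.014, 0.004]]
catch_nose 0.81 [ 596.5 -195.2   25.6] [280.  66.]
insert 0.83 [ 648.4 -230.7   15.1] [253. 123.]
```

View pics/w16c.png

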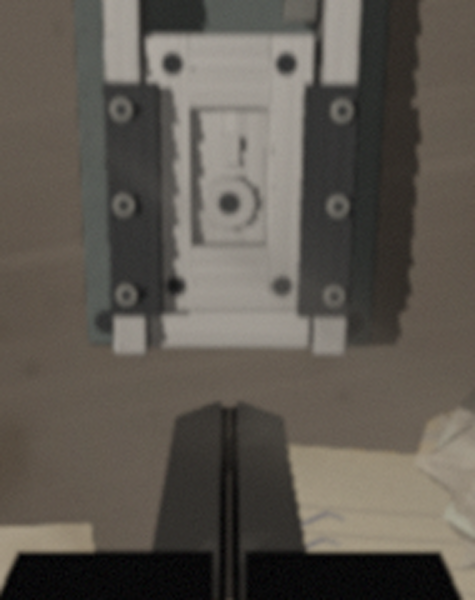

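The crop shows the insert tight against the end stop (row 312) under the keeper lips. The catch nose (300,15) lies behind its rear end (row 35) with nothing overlapping. The robot is clear, so I'm handing in.

```bash
python3 - <<'E'
from h import *
a=capture('top');b=cv2.imread('pics/top0.png');cv2.imwrite('pics/top_end.png',a)
d=cv2.absdiff(a,b).max(2);print('bin/ring/black/red diff',[int(np.median(d[y-8:y+8,x-8:x+8])) for x,y in ((397,225),(429,160),(212,183),(275,152),(388,170))])
print(env.job_done())
E
```

```text
bin/ring/black/red diff [8, 10, 12, 77, 11]
the job is handed in; nothing more can be done
None
```

View pics/top_end.png

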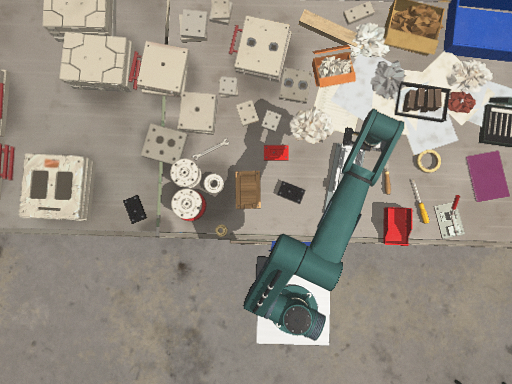

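The insert is home in the filing fixture and the catch has dropped behind it. I handed the job in at about 17.5 s of the 67 s allowed.

**What I did:** I pressed the insert at the thumb-notch end until it tipped. I gripped its raised end, after one regrip about 3 mm lower, and lifted it out. Then I laid it flat, face up, on the in-feed at about fixture x = -56 and let go. With shut fingers I pushed it between the rails to the end stop, where the push force rose from 5 N to about 18 N. Finally I backed off clear of everything.

**Last checks:**
- **At the stop:** the close view shows no gap between the insert and the end stop.
- **Catch:** its nose lies behind the insert's rear end, and its reported height of about 26 mm means it is down. The nominal value is 31 mm, so that reading is 5 mm low. The robot stayed beside the catch and I saw no sign of contact.
- **Other things on the bench:** in the final top picture the nest is empty and the bin, file, ring and black block look unmoved. The pixel comparison flagged the red block. In the picture it is still at its old pixel and partly in the arm's shadow, so I put the difference down to shading.

**Not as planned:** the insert drooped about 12° in the grip during the carry. It levelled itself when its rear end touched down on the in-feed.

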